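# Set the rod-rest leg to length and hold its cam lever shut

### The arm

A 6-joint arm with a two-finger parallel gripper is mounted at the origin on the work surface. World frame = base frame: x ahead of the robot, y to its left, z up, the work surface at z = 0. Lengths are in m, angles in rad, forces in N, time in s.
With the tool pointing down it reaches from about 0.375 to 0.9 m from the base axis. Payload 3.1 kg.
Tool frame: the origin (TCP) lies on the centre line of the jaws, within the pads' length; the fingertips stand 11 mm ahead of it and the grasp point (between the pads) lies 8 mm behind it; x points along the fingers, y is the direction in which the jaws open and shut, and the axes are right-handed (so a half turn about x gives the same grasp; the last joint's range is limited). The gripper opens to 87 mm and grips with 3 to 60 N. Pads are 19 mm wide; open, the fingers measure 117 mm over their backs; the gripper's body (75 mm by 190 mm) begins 51 mm behind the grasp point.
Start: joints at [-1.306, 0.527, 1.433, -0, 1.181, -0.178], TCP at [0.268, -0.565, 0.234] pointing down, gripper open.
Joint ranges: [-3.08, 3.08], [-0.75, 2.2], [0.22, 2.44], [-1.43, 4.57], [0, 2.65], [-2.85, 2.85]. Speed limits (rad/s): [2.79, 2.79, 3.14, 3.14, 3.14, 3.14].

### API

Orientations are given as a unit quaternion [x, y, z, w].
In Python, from rig import robot, camera, camera_info gives the robot as it stands.
- The arm moves only by the shell command python3 -m inch 'ROWS' [FORCE]. ROWS is JSON, a list that holds one entry, the list of rows, each a list of 5 numbers: the shift along the tool's x, y, z in cm, then the turn about the tool's x in rad, then the opening, from 0 (shut) to 1 (fully open). A call has 1 to 8 rows; each row shifts and turns the pose as measured when the row begins, along the tool's axes as they then stand; what a row does not reach is not made up. A row lasts 1/12 s, in which the tool goes at most 41.7 mm and 7.16 degrees, less where a joint would pass 70% of its speed; a pose out of reach is approached as far as the arm can. A call with a gripper value outside its range is refused whole. The fingers move at their own pace and stop on an object; FORCE is the grip in N (left out, the last holds). Time passes only in rows, so rows that do not move let the fingers close. It gives the time, the measured TCP pose, the force and the opening at its end, in the units of the state.
- robot.get_obs(): the state, without advancing time (a new reading comes with each control period).
- camera(name): name is "scene" or "side" or "wrist"; returns the picture (480x640x3 uint8, red, green, blue); there is no depth.
- camera_info(name): a dict with "camera_matrix" (3x3 intrinsics, pixels), "rvec" (rotation vector, rad) and "tvec" (3), from world to camera coordinates, as OpenCV has them. Camera axes: x right, y down, z forward; pixel columns grow to the right and rows downward; lengths in m; the calibration is good to about 2 mm. A picture is of the moment at which its call begins: read the wrist's pose just before it. camera_info takes no time and is no camera call; for the wrist camera it gives the pose at the moment of the call.
- robot.hand_in(): hands the job in, once; it reports no verdict.
The state is a dict: "time": time; "q": joint angles; "joint_velocities": joint speeds; "joint_torque": joint torques, N m; "position": TCP position; "tool_rot": TCP orientation; "ft_force": force on the tool from outside, world axes, zero at the start; "moment": the same for the moment, N m; "grip_width": finger opening in m.
Only numpy, scipy, OpenCV 4.12 (cv2) and the standard library are available. Lean on these libraries where they do the work, as an engineer would, in place of code of your own. Each camera call takes 0.05 s, during which the arm holds its last target. There are 200 camera calls.

### The job

Pull the tackle chest's drawer fully out to its stop. Reach in with the fingers on either side of both the leg and its open orange cam lever, draw the sprung leg out by its red crossbar until the crossbar is level with the yellow marker, pause there with the lever still open, then, keeping the leg there, squeeze the lever fully shut against it. Finish still holding leg and lever, as I will pin them next; do not push the marker or the other things on the table.

Things in the scene. Friction and masses are not known exactly. Their poses are not given: they have to be found in the camera images.
- chest_drawer0 (a joint): drawer travel in m: 0 shut, 0.148 fully out at its stop, along the chest's -x. It slides freely (about 1 N) and stays where it is left. Inside, the floor is 22 mm above the table, the side walls' tops 68 mm above the table, the clear width 238 mm.
- chest_drawer0_handle (a point): middle of the drawer's steel bar handle: round, 11 mm thick, 120 mm long along the chest's y, 35 mm in front of the drawer's front, 52 mm above the table. Moves with the drawer. Its axes are the chest's: -x the way the drawer opens, y the robot's left when the chest is not turned (it may be by 0.2 rad), z up. The fixed wooden chest is 230 x 280 mm, its top 90 mm above the table.
- leg (a joint): extension in m of the rod-rest leg that slides in a black clamp in the drawer: 0 fully in, 0.055 fully out, along the chest's -x. A spring of about 3 N draws it back in whenever it is not held. The leg is an aluminium bar 14 mm wide (chest y), 22 mm tall, its middle 55 mm above the table. Fully in, 46 mm of it is bare between the clamp's front face and the crossbar's back.
- crossbar (a point): centre of the red crossbar under the leg's front end, on the leg's centre line: a round bar 10 mm thick, 100 mm long along the chest's y, 49 mm above the table, white rings at its ends. Moves with the leg. Fingers spread on both sides of leg and lever, behind the crossbar (its chest +x side), can push on its back, 5 mm behind this point, to draw the leg out. Axes as the chest.
- lever (a joint): angle in rad of the orange cam lever: 0 shut (parallel to the leg), up to 0.32 open. It stays where it is left and takes about 2 to 4 N to move near its tip. Its upright pivot is on the clamp, 11.5 mm to the chest's +y side of the leg's centre line and 55 mm behind (chest +x) the crossbar's centre when the leg is fully in.
- lever_tip (a point): free end of the orange lever, mid thickness and height, 63 mm above the table. The lever is 81 mm long from pivot to tip, 7 mm thick, 14 mm tall, and passes just above the crossbar. Shut, its outer face is 15 mm to +y of the leg's centre line and the leg's other face 7 mm to -y: 22 mm to squeeze. Open, its tip is up to 26 mm further to +y. Moves with the lever.
- marker_tip (a point): tip of the yellow marker that rides a short scale beside the leg, on the chest's -y side, 66 mm from the leg's centre line, top 37 mm above the table. It stands at a different length each time, 20 to 40 mm of leg extension; the leg is at length when crossbar has the same chest-x as this point. Axes as the chest.
- plate: white melamine plate, 180 mm across, 18 mm high, with two plastic crank lures on it. Origin: centre of its underside. Bystander.
- tumbler: stainless tea tumbler, 72 mm across, 95 mm tall. Origin: centre of its underside. Bystander.
- case: yellow pocket tackle case, 77 x 112 x 32 mm, lid shut. Origin: centre of its underside. Bystander.
- fish_gripper: steel fish gripper lying down, about 190 mm long along its y, 24 mm high. Origin: under its middle. Bystander.

How it is judged:
By the outcome, as a careful person would: the job done as asked, in the order asked, and still so for the second after the job is handed in, while the arm keeps its last pose, push and grip.
It also fails if it takes over 48 s, if anything falls off the work surface, if the arm or the gripper's body presses on something with over 40 N, if the wrist force passes 120 N, or if a joint passes its speed limit or range.

## Working session

There is one attempt and no reset: what is moved stays moved. The work goes in short steps, Python scripts to look and compute and a shell command to move; the robot and the scene stay as the last step left them, time stands still between calls to the robot, and variables do not carry over. Pictures are saved under pics/ and viewed, about 8 in all and at most 12, crops included, and the job is handed in when it is done.

```bash
mkdir -p pics; ls
cat > h.py <<'E'
import numpy as np, cv2
from rig import robot,camera,camera_info
from scipy.spatial.transform import Rotation as R
def snap(n,f):
    ci=camera_info(n); im=camera(n); cv2.imwrite(f'pics/{f}.png',im[:,:,::-1]); return im,ci
def ray(ci,uv):
    K=np.array(ci['camera_matrix']);Rm=cv2.Rodrigues(np.array(ci['rvec'],float))[0];t=np.array(ci['tvec'],float).ravel()
    d=Rm.T@np.linalg.inv(K)@np.array([uv[0],uv[1],1.]); return -Rm.T@t,d
def onz(ci,uv,z):
    c,d=ray(ci,uv); return c+d*(z-c[2])/d[2]
def proj(ci,p):
    return cv2.projectPoints(np.array(p,float).reshape(-1,1,3),np.array(ci['rvec'],float),np.array(ci['tvec'],float),np.array(ci['camera_matrix'],float),None)[0].reshape(-1,2)
E
python3 - <<'E'
from h import *
o=robot.get_obs(); print(o)
for n in('scene','side'):
    im,ci=snap(n,n+'0'); print(n,ci)
E
```

```text
pics
{'time': 0.0, 'q': array([-1.30650665e+00,  5.28465530e-01,  1.43389669e+00, -3.43904450e-05,
        1.18135689e+00, -1.78437176e-01]), 'joint_velocities': array([ 0.00076615, -0.00038638, -0.00194783,  0.00013304, -0.00289745,
        0.00065036]), 'joint_torque': array([-4.40550593e-04, -4.40043032e+01, -1.76591617e+01,  6.32395735e-02,
        5.81452169e-02, -1.66751497e-04]), 'position': array([ 0.26762148, -0.56403225,  0.23257376]), 'tool_rot': array([-0.68980777, -0.15600742,  0.68989476, -0.15450614]), 'ft_force': array([-0.39260827, -0.1334854 ,  0.20492523]), 'moment': array([0.05493703, 0.00288519, 0.0553264 ]), 'grip_width': 0.08717207887291709}
scene {'camera_matrix': array([[577.76627357,   0.        , 321.18541268],
       [  0.        , 577.76627357, 235.55670032],
       [  0.        ,   0.        ,   1.        ]]), 'rvec': array([ 1.90670449,  1.39647006, -0.61743475]), 'tvec': array([-0.16095068, -0.2939819 ,  1.82729679])}
side {'camera_matrix': array([[558.9433069 ,   0.        , 316.21921957],
       [  0.        , 558.9433069 , 240.00534564],
       [  0.        ,   0.        ,   1.        ]]), 'rvec': array([ 2.31061884, -0.55993616,  0.25569615]), 'tvec': array([-0.49368518,  0.22506703,  1.59053473])}
```

View pics/scene0.png

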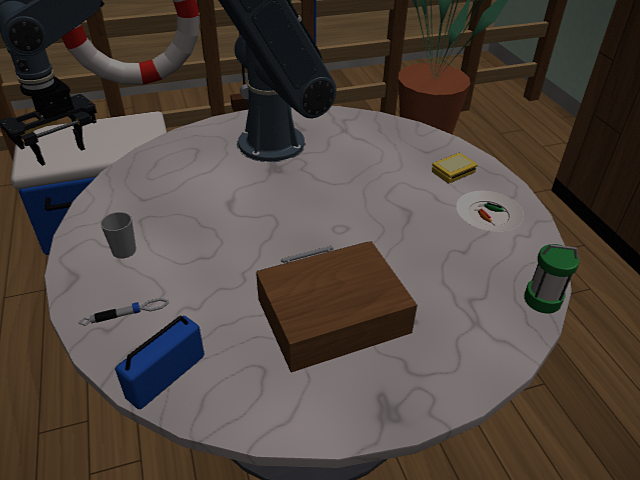

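View pics/side0.png

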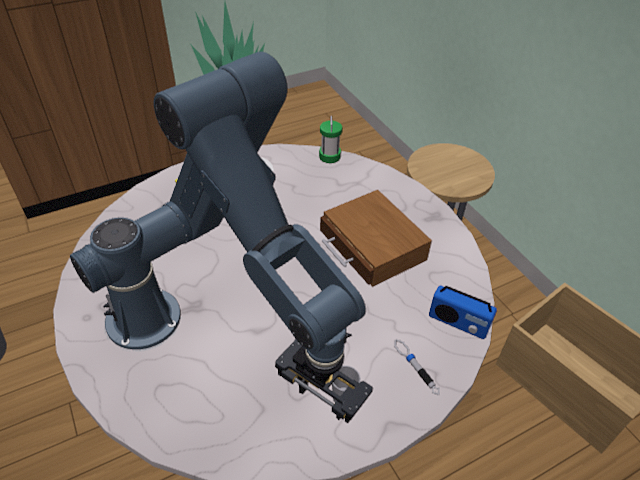

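The scene picture shows the chest top's corners near (257,271), (373,242), (415,304) and (289,346), with the handle running from (283,261) to (332,248). The side picture shows the handle at (323,239) to (350,263). The bystanders are clear of the chest's front.

Run:
```python
from h import *
cs=camera_info('scene');ci=camera_info('side')
P=[onz(cs,p,.09) for p in [(257,271),(373,242),(415,304),(289,346)]]
print(np.round(P,3)); print([round(np.linalg.norm(P[i]-P[(i+1)%4]),3) for i in range(4)])
for c,ps in((cs,[(283,260),(332,248)]),(ci,[(323,239),(350,263)])):
    Q=[onz(c,p,.052) for p in ps]; d=Q[1]-Q[0]; print(np.round(Q,3),np.linalg.norm(d),(Q[0]+Q[1])/2)
c=R.from_quat(robot.get_obs()['tool_rot']).as_matrix(); print(c.round(3))
im=cv2.imread('pics/scene0.png'); a=cv2.resize(im[225:375,240:430],None,fx=4,fy=4,interpolation=2); cv2.imwrite('pics/c0.png',a)
```

```text
[[ 0.645 -0.19   0.09 ]
 [ 0.63   0.088  0.09 ]
 [ 0.835  0.099  0.09 ]
 [ 0.863 -0.179  0.09 ]]
[np.float64(0.279), np.float64(0.206), np.float64(0.279), np.float64(0.218)]
[[ 0.589 -0.117  0.052]
 [ 0.582  0.005  0.052]] 0.12277171295867251 [ 0.58546952 -0.05590094  0.052     ]
[[ 0.585  0.008  0.052]
 [ 0.61  -0.118  0.052]] 0.12881561792388418 [ 0.59728388 -0.0550279   0.052     ]
[[-0.001  0.428 -0.904]
 [ 0.002 -0.904 -0.428]
 [-1.    -0.002 -0.   ]]
```

View pics/c0.png

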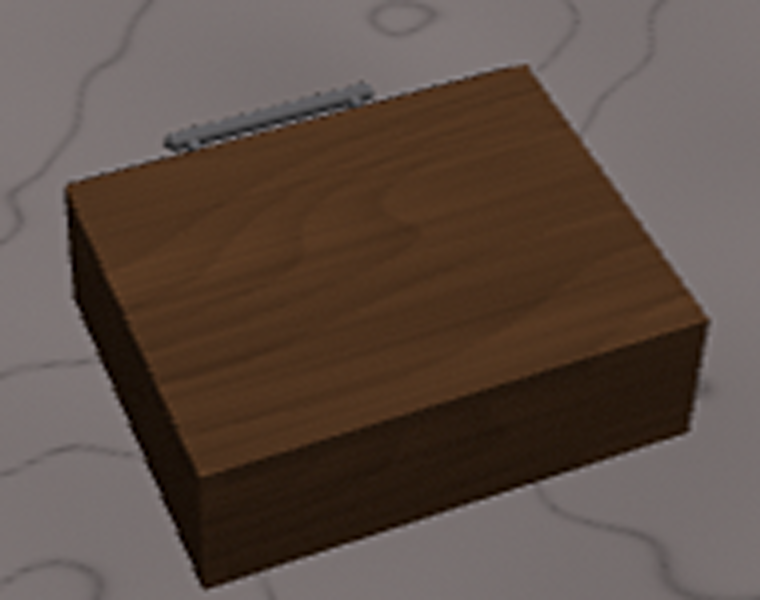

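Chest yaw is about 0.055 rad and the handle is near (0.586, -0.056). I'll turn the tool so its z points the way the drawer opens, move above the handle's front and look with the wrist camera.

```bash
python3 -m inch '[[[0,0,0,0.1,1],[0,0,0,0.1,1],[0,0,0,0.1,0.5],[0,0,0,0.09,0.1],[0,-3.4,-2.1,0,0],[0,-3.4,-2.1,0,0],[0,-3.4,-2.1,0,0],[0,-3.4,-2.1,0,0]]]' 10
python3 -m inch '[[[0,-3.4,-2.1,0,0],[0,-3.4,-2.1,0,0],[0,-3.4,-2.1,0,0],[0,-3.4,-2.1,0,0],[0,-3.4,-2.1,0,0],[0,-3.4,-2.1,0,0],[0,-3.4,-2.1,0,0],[0,-3.4,-2.1,0,0]]]'
```

```text
time: 0.77
position: [0.3445, -0.4284, 0.228]
tool_rot: [-0.706, -0.008, 0.708, -0.006]
ft_force: [0.4, 0.4, 0.5]
grip_width: 0.0549
time: 1.43
position: [0.5102, -0.139, 0.2261]
tool_rot: [-0.705, -0.008, 0.71, -0.003]
ft_force: [0.5, 0.2, -0.0]
grip_width: 0.0034
```

```bash
python3 -m inch '[[[-1,-3.3,0,0,0],[-1,-3.3,0,0,0],[-1,-1.5,0,0,0],[0,0,0,0,0]]]'
python3 - <<'E'
from h import *
o=robot.get_obs(); M=R.from_quat(o['tool_rot']).as_matrix();print(o['position'],M.round(3))
im,ci=snap('wrist','w0'); c,d=ray(ci,(320,240)); print(c,d)
print(proj(ci,[(.586,-.056,.052),(.62,-.05,.09)]))
E
```

```text
time: 1.77
position: [0.511, -0.0466, 0.2556]
tool_rot: [-0.704, -0.012, 0.71, -0.005]
ft_force: [0.5, -0.2, 0.4]
grip_width: 0.0004
[ 0.51101999 -0.04664433  0.25561143] [[-0.009  0.024 -1.   ]
 [ 0.011 -1.    -0.024]
 [-1.    -0.011  0.009]]
[ 0.5884296  -0.04644776  0.40570935] [-0.29847768 -0.01151952 -0.95455596]
[[329.24614269 125.50620921]
 [324.37737544  80.21031259]]
```

View pics/w0.png

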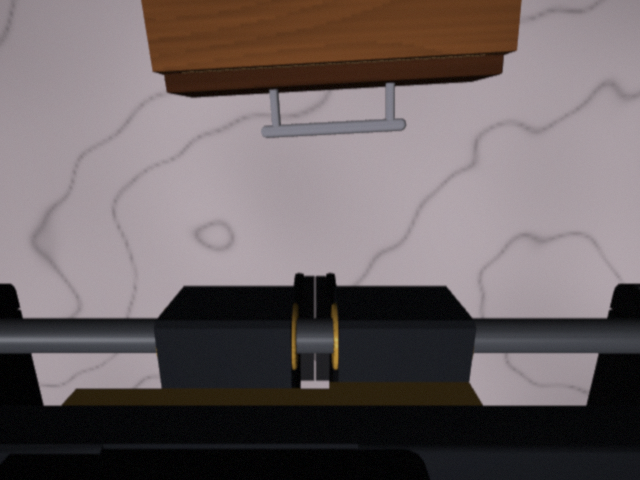

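The wrist view shows the handle bar from (263,132) to (405,124), and the chest's front top edge from (153,72) to (518,50).

Run:
```python
from h import *
ci=camera_info('wrist')
for z,a,b in((.052,(264,132),(404,124)),(.09,(153,72),(518,50))):
    A,B=onz(ci,a,z),onz(ci,b,z); print(A,B,(A+B)/2,np.linalg.norm(A-B),np.arctan2(B[0]-A[0],A[1]-B[1]))
```

```text
[0.57825584 0.00167953 0.052     ] [ 0.58813884 -0.12387089  0.052     ] [ 0.58319734 -0.06109568  0.052     ] 0.12593880205025523 0.07855533192977227
[0.62216403 0.08177498 0.09      ] [ 0.64370934 -0.19666439  0.09      ] [ 0.63293669 -0.0574447   0.09      ] 0.2792717011291845 0.07722491891198147
```

```bash
python3 -m inch '[[[0,0,0,-0.053,0],[0,0.6,-3.1,0,0],[0,0.6,-3.1,0,0],[0,0.5,-3.0,0,0],[3,0,0,0,0],[3,0,0,0,0],[3,0,0,0,0],[0,0,0,0,0]]]'
cat >> h.py <<'E'
def st():
    o=robot.get_obs(); M=R.from_quat(o['tool_rot']).as_matrix(); print(round(o['time'],2),o['position'].round(4),o['ft_force'].round(1),round(o['grip_width'],4),'yaw',round(np.arctan2(M[0,1],-M[1,1]),4),'tilt',M[:2,0].round(3)); return o,M
def to(p):
    o,M=st(); print('shift cm',(M.T@(np.array(p)-o['position'])*100).round(2))
E
python3 -c "
from h import *
to((.604,-.0565,.047))"
```

```text
time: 2.48
position: [0.6047, -0.0673, 0.1557]
tool_rot: [-0.702, -0.028, 0.711, -0.023]
ft_force: [-0.7, -0.3, -0.6]
grip_width: 0.0007
2.48 [ 0.6047 -0.0673  0.1557] [-0.7 -0.3 -0.6] 0.0007 yaw 0.0719 tilt [-0.012  0.006]
shift cm [10.87 -1.01 -0.13]
```

```bash
python3 -m inch '[[[3,-0.5,-0.1,0,0],[3,-0.5,0,0,0],[2.5,0,0,0,0],[1.2,0,0,0,0],[1.2,0,0,0,0],[0,0,0,0,0]]]'; python3 -c "
from h import *
to((.604,-.0565,.047));snap('scene','s1')"
```

```text
time: 2.98
position: [0.6052, -0.0651, 0.0449]
tool_rot: [-0.703, -0.024, 0.711, -0.021]
ft_force: [-1.0, -0.4, -0.3]
grip_width: 0.0006
2.98 [ 0.6052 -0.0651  0.0449] [-1.  -0.4 -0.3] 0.0006 yaw 0.0642 tilt [-0.012  0.004]
shift cm [-0.2  -0.86  0.07]
```

```bash
python3 -m inch '[[[0,0,0.8,0,0],[0,0,1.5,0,0],[0,0,2,0,0],[0,0,2,0,0],[0,0,2,0,0],[0,0,2,0,0],[0,0,2,0,0],[0,0,1.5,0,0]]]'; python3 -m inch '[[[0,0,0.8,0,0],[0,0,0.8,0,0],[0,0,0.5,0,0],[0,0,0,0,0]]]'; python3 -c "
from h import *
st()"
```

```text
time: 3.7
position: [0.4831, -0.0801, 0.0582]
tool_rot: [0.721, 0.018, -0.692, 0.027]
ft_force: [1.5, 0.3, -2.5]
grip_width: 0.0006
time: 4.03
position: [0.461, -0.0827, 0.0619]
tool_rot: [0.724, 0.016, -0.689, 0.028]
ft_force: [-0.9, -0.4, -0.1]
grip_width: 0.0007
4.03 [ 0.461  -0.0827  0.0619] [-0.9 -0.4 -0.1] 0.0007 yaw 0.0624 tilt [ 0.049 -0.015]
```

```bash
python3 -c "
from h import *
im,ci=snap('scene','s2'); im=im[:,:,::-1]
cv2.imwrite('pics/s2c.png',cv2.resize(im[190:350,230:430],None,fx=3.7,fy=3.7,interpolation=2))
print(proj(ci,[(.45,-.07,.052)]))"
```

```text
[[286.65002924 220.1355691 ]]
```

View pics/s2c.png

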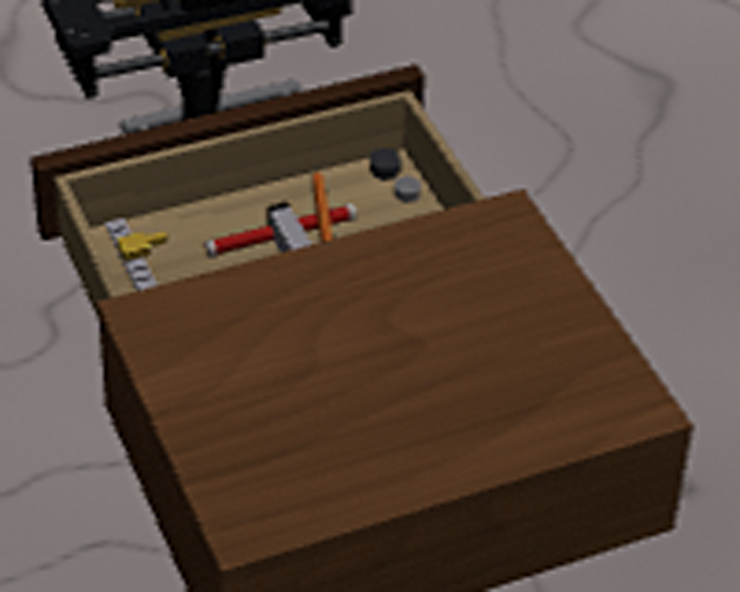

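The drawer is mostly out, with the fingers still behind the handle. The leg, red crossbar, open orange lever and yellow marker are visible. I'll lower the fingers and pull until the stop shows in the force.

```bash
python3 -m inch '[[[0.8,0,0,0,0],[0.8,0,0,0,0],[0.3,0,0.3,0,0],[0.1,0,0.4,0,0],[0.1,0,0.5,0,0],[0.1,0,0.5,0,0]]]'; python3 -c "
from h import *
st()"
```

```text
time: 4.58
position: [0.4547, -0.0869, 0.0373]
tool_rot: [0.73, 0.014, -0.683, 0.03]
ft_force: [15.8, 11.8, 8.7]
grip_width: 0.0002
4.58 [ 0.4547 -0.0869  0.0373] [15.8 11.8  8.7] 0.0002 yaw 0.0615 tilt [ 0.067 -0.022]
```

```bash
python3 -m inch '[[[0,0,-0.7,0,0],[0,0,-0.3,0,0],[-2,0,0,0,0],[-3.5,0,0,0,0],[-3.5,0,0,0,0],[-3.5,0,0,0,0.5],[-3.5,0,0,0,0.8],[0,0,0,0,0.8]]]'
python3 - <<'E'
from h import *
st()
im,ci=snap('wrist','w1')
E
```

```text
time: 5.25
position: [0.449, -0.0815, 0.1994]
tool_rot: [0.724, 0.016, -0.689, 0.028]
ft_force: [0.2, -0.2, 0.4]
grip_width: 0.0132
5.25 [ 0.449  -0.0815  0.1994] [ 0.2 -0.2  0.4] 0.0132 yaw 0.0623 tilt [ 0.049 -0.015]
```

View pics/w1.png

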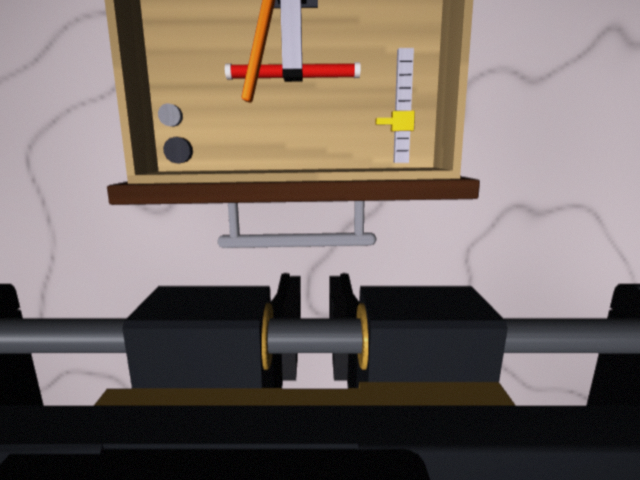

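The wrist view shows the crossbar from (225,72) to (361,70) with the leg end at (293,72), the lever tip near (248,98), the marker tip at (376,121) and the handle from (219,241) to (375,239).

```bash
cat >> h.py <<'E'
def blobs(im):
    h=cv2.cvtColor(np.ascontiguousarray(im),cv2.COLOR_RGB2HSV); out={}
    for n,lo,hi in(('red',(0,200,100),(5,255,255)),('yel',(25,180,120),(33,255,255)),('ora',(8,215,140),(20,255,255))):
        m=cv2.inRange(h,lo,hi); k,l,s,c=cv2.connectedComponentsWithStats(m)
        if k<2: continue
        i=1+np.argmax(s[1:,4]); ys,xs=np.nonzero(l==i); out[n]=(s[i],np.c_[xs,ys])
    return out
E
python3 - <<'E'
from h import *
ci=camera_info('wrist'); im=cv2.imread('pics/w1.png')[:,:,::-1]
b=blobs(im); print({k:v[0] for k,v in b.items()})
for n in b:
    q=b[n][1]
    if n=='yel':
        w=q[q[:,0]<q[:,0].min()+8]; print('yel tip',q[:,0].min(),w[:,1].mean())
g=lambda p,z:onz(ci,p,z)
def rep(n,a,b,z):
    A,B=g(a,z),g(b,z); print(n,A.round(4),B.round(4),((A+B)/2).round(4),'len',np.linalg.norm(A-B).round(4),'yaw',np.arctan2(B[0]-A[0],A[1]-B[1]).round(4)); return (A+B)/2
C=rep('bar',(225,72),(361,70),.049); H=rep('handle',(218.5,241),(375.5,239),.052)
rep('drawerfront top',(109,188),(478,182),.075)
m=g((376,121.5),.036); l=g((248,98),.063); print('marker',m,'lever',l)
for yaw in(.062,.07,.077):
    x=np.array([np.cos(yaw),np.sin(yaw),0]);y=np.array([-x[1],x[0],0])
    for n,p in(('marker',m),('lever',l),('handle',H)): print(yaw,n,((p-C)@x).round(4),((p-C)@y).round(4))
E
```

```text
{'red': array([302,  64,  52,  13, 636], dtype=int32), 'yel': array([376, 111,  38,  20, 501], dtype=int32), 'ora': array([243,   0,  29, 101, 666], dtype=int32)}
yel tip 376 120.64444444444445
bar [ 0.5649 -0.0095  0.049 ] [ 0.5729 -0.1105  0.049 ] [ 0.5689 -0.06    0.049 ] len 0.1013 yaw 0.0789
handle [ 0.4355 -0.0058  0.052 ] [ 0.4446 -0.1338  0.052 ] [ 0.44   -0.0698  0.052 ] len 0.1283 yaw 0.071
drawerfront top [0.4768 0.0679 0.075 ] [ 0.4974 -0.2002  0.075 ] [ 0.4871 -0.0662  0.075 ] len 0.269 yaw 0.0766
marker [ 0.53770463 -0.12767227  0.036     ] lever [ 0.54623822 -0.02912927  0.063     ]
0.062 marker -0.0353 -0.0656
0.062 lever -0.0207 0.0323
0.062 handle -0.1292 -0.0018
0.07 marker -0.0358 -0.0653
0.07 lever -0.0204 0.0324
0.07 handle -0.1292 -0.0007
0.077 marker -0.0363 -0.065
0.077 lever -0.0202 0.0326
0.077 handle -0.1292 0.0002
```

Run:
```python
from h import *
im,ci=snap('scene','s3'); a=cv2.imread('pics/scene0.png')[225:275,240:350]; b=im[190:240,240:350,::-1]
cv2.imwrite('pics/s3c.png',cv2.resize(np.vstack([a,b]),None,fx=6,fy=6,interpolation=2))
```

```text
(no output)
```

View pics/s3c.png

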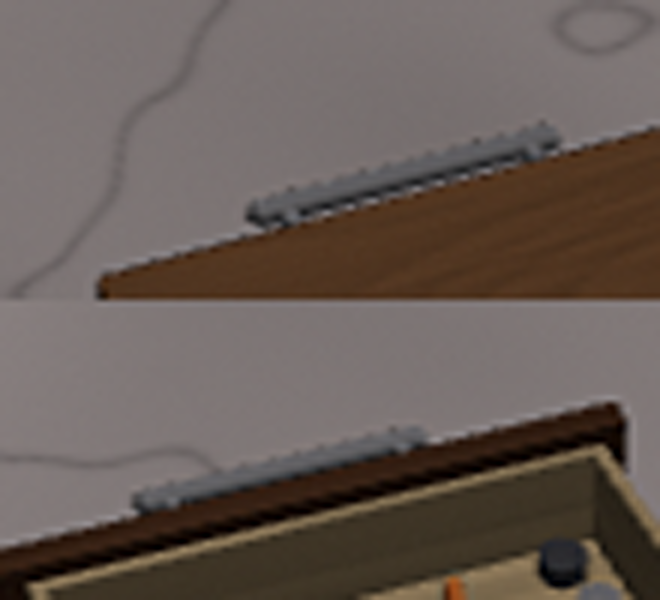

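Run:
```python
from h import *
ci=camera_info('scene')
f=lambda *p:[onz(ci,q,.052) for q in p]
a=f((281.7,260.5),(332.5,247.8)); b=f((263,223.3),(310.3,212.8))
for u,v in zip(a,b): print(u,v,np.linalg.norm(u-v),(u-v)[:2])
```

```text
[ 0.58944734 -0.12053109  0.052     ] [ 0.44508136 -0.12981164  0.052     ] 0.14466397101385908 [0.14436598 0.00928055]
[0.58192311 0.00677416 0.052     ] [ 0.43878628 -0.00421308  0.052     ] 0.1435579020810383 [0.14313683 0.01098724]
```

Both cameras put the drawer's travel at about 144 mm, so my back-off may have nudged it in a little. I'll re-hook, pull to the stop again and release more gently.

```bash
python3 -m inch '[[[2,0,-0.5,0,0],[2,0,-0.5,0,0],[2,0,0,0,0],[0,0,0,0,0]]]'; python3 -c "
from h import *
to((.459,-.068,.045))"
```

```text
time: 5.68
position: [0.4557, -0.0794, 0.1301]
tool_rot: [0.719, 0.018, -0.694, 0.026]
ft_force: [-0.3, 0.1, 0.2]
grip_width: 0.0092
5.68 [ 0.4557 -0.0794  0.1301] [-0.3  0.1  0.2] 0.0092 yaw 0.0622 tilt [ 0.035 -0.009]
shift cm [ 8.51 -1.22 -0.11]
```

```bash
python3 -m inch '[[[2.5,-0.5,-0.1,0,0],[2.5,-0.5,0,0,0],[2,0,0,0,0],[1.2,0,0,0,0],[0,0,0,0,0]]]'; python3 -c "
from h import *
to((.459,-.068,.045))"; python3 -m inch '[[[0.1,0,0.5,0,0],[0.1,0,0.5,0,0],[0.1,0,0.5,0,0],[0.1,0,0.5,0,0]]]';python3 -m inch '[[[0.1,0,0.4,0,0],[0.1,0,0.4,0,0]]]'
```

```text
time: 6.1
position: [0.4553, -0.0687, 0.0407]
tool_rot: [0.715, 0.02, -0.698, 0.024]
ft_force: [1.0, -0.6, 0.2]
grip_width: 0.0003
6.1 [ 0.4553 -0.0687  0.0407] [ 1.  -0.6  0.2] 0.0003 yaw 0.0622 tilt [ 0.024 -0.005]
shift cm [-0.42 -0.05 -0.39]
time: 6.43
position: [0.4535, -0.0729, 0.0393]
tool_rot: [0.729, 0.013, -0.684, 0.025]
ft_force: [12.6, 10.8, -0.3]
grip_width: 0.0006
time: 6.6
position: [0.454, -0.0743, 0.0397]
tool_rot: [0.735, 0.01, -0.677, 0.025]
ft_force: [9.5, 9.7, -1.4]
grip_width: 0.0003
```

The stop is at the same place as before, with a firm 12 N at finger x = 0.454, so the drawer is fully out and the 144 mm is camera bias. I'll release gently and go above the leg.

```bash
python3 -m inch '[[[0,0,-0.5,0,0],[-2.5,0,-0.1,0,0],[-3,0,0,0,0],[-3,0,0,0,0.4],[-3,0,-0.5,0,0.68],[0,-0.6,-2,0,0.68],[0,-0.6,-2.5,0,0.68],[0,0,0,0,0.68]]]'; python3 -c "
from h import *
to((.592,-.0457,.16))"
```

```text
time: 7.27
position: [0.4954, -0.0558, 0.1686]
tool_rot: [0.733, 0.01, -0.679, 0.024]
ft_force: [0.8, -0.8, 0.4]
grip_width: 0.0265
7.27 [ 0.4954 -0.0558  0.1686] [ 0.8 -0.8  0.4] 0.0265 yaw 0.047 tilt [ 0.077 -0.019]
shift cm [ 1.59 -0.58 -9.6 ]
```

```bash
python3 -m inch '[[[0,-0.2,-2.5,-0.028,0.68],[0,-0.2,-2.5,0,0.68],[0,-0.2,-2.5,0,0.68],[0,0,-1.5,0,0.68],[0,0,0,0,0.68],[0,0,0,0,0.68]]]'
python3 - <<'E'
from h import *
to((.592,-.0457,.16)); im,ci=snap('wrist','w2')
E
```

```text
time: 7.77
position: [0.5784, -0.0417, 0.1767]
tool_rot: [0.728, 0.021, -0.684, 0.035]
ft_force: [-0.7, -0.2, -0.3]
grip_width: 0.058
7.77 [ 0.5784 -0.0417  0.1767] [-0.7 -0.2 -0.3] 0.058 yaw 0.0782 tilt [ 0.064 -0.018]
shift cm [ 1.76  0.46 -1.22]
```

View pics/w2.png

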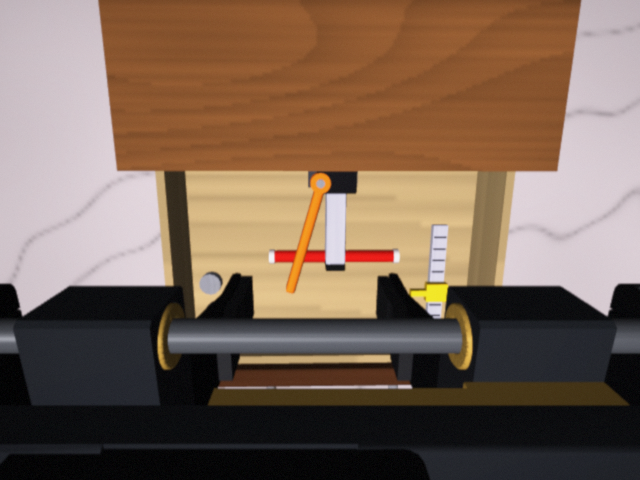

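The wrist view shows the crossbar from (269,257) to (399,256), the leg end at (335,262), the lever from its pivot at (320,183) to its tip at (291,291), and the marker tip at (411,294).

```bash
cat > m.py <<'E'
from h import *
def meas(ci,bl,br,mk,lt,pv=None):
    A,B=onz(ci,bl,.049),onz(ci,br,.049);C=(A+B)/2;yaw=np.arctan2(B[0]-A[0],A[1]-B[1]);m=onz(ci,mk,.036);l=onz(ci,lt,.063)
    print('C',C.round(4),'len',np.linalg.norm(A-B).round(4),'yaw',yaw.round(4))
    x=np.array([np.cos(.076),np.sin(.076),0]);y=np.array([-x[1],x[0],0])
    for n,p in(('marker',m),('levertip',l))+((('pivot',onz(ci,pv,.068)),) if pv else ()): print(n,p.round(4),((p-C)@x).round(4),((p-C)@y).round(4))
    o=robot.get_obs(); d=o['position']-C; print('tcp rel bar',(d@x).round(4),(d@y).round(4))
    return C,x,y
E
python3 - <<'E'
from m import *
ci=camera_info('wrist'); print(blobs(cv2.imread('pics/w2.png')[:,:,::-1])['yel'][0])
C,x,y=meas(ci,(268.5,257),(399.5,256),(411,294),(291,291),(320,183))
to(C+.024*x+.0125*y+np.array([0,0,.001]))
E
```

```text
[411 284  37  18 447]
C [ 0.5659 -0.0612  0.049 ] len 0.1022 yaw 0.0791
marker [ 0.5345 -0.1296  0.036 ] -0.0366 -0.0658
levertip [ 0.5406 -0.0297  0.063 ] -0.0229 0.0334
pivot [ 0.6233 -0.0447  0.068 ] 0.0585 0.0121
tcp rel bar 0.0137 0.0184
7.82 [ 0.5782 -0.0418  0.1766] [-0.6  0.3  0.3] 0.0584 yaw 0.0779 tilt [ 0.064 -0.018]
shift cm [12.71  0.31 -0.24]
```

```bash
python3 -m inch '[[[2.5,0.2,-0.3,0,0.68],[2.5,0.2,0,0,0.68],[2,0,0,0,0.68],[0,0,0,0,0.68]]]'; python3 -c "
from h import *
to((.591,-.0465,.05))"
```

```text
time: 8.15
position: [0.5797, -0.0475, 0.1069]
tool_rot: [0.727, 0.02, -0.685, 0.034]
ft_force: [-0.2, -0.2, 0.0]
grip_width: 0.0594
8.15 [ 0.5797 -0.0475  0.1069] [-0.2 -0.2  0. ] 0.0594 yaw 0.077 tilt [ 0.06  -0.018]
shift cm [ 5.74 -0.14 -0.8 ]
```

```bash
python3 -m inch '[[[0.5,-0.1,-0.8,0,0.68],[0.5,-0.1,-0.4,0,0.68],[0,0,0,0,0.68]]]'; python3 -c "
from h import *
to((.591,-.0465,.05)); snap('side','d1')"
```

```text
time: 8.4
position: [0.5895, -0.0449, 0.0976]
tool_rot: [0.726, 0.02, -0.687, 0.034]
ft_force: [-0.5, -0.3, 0.3]
grip_width: 0.059
8.4 [ 0.5895 -0.0449  0.0976] [-0.5 -0.3  0.3] 0.059 yaw 0.0754 tilt [ 0.055 -0.017]
shift cm [4.76 0.07 0.12]
```

```bash
python3 -m inch '[[[1.2,0.1,0,0,0.68],[1.2,0,0,0,0.68],[1.2,0,0,0,0.68],[0.8,0,0,0,0.68],[0,0,0,0,0.68]]]'
python3 - <<'E'
from h import *
to((.591,-.0465,.05)); im,ci=snap('wrist','w3')
E
```

```text
time: 8.87
position: [0.5943, -0.0471, 0.0528]
tool_rot: [0.728, 0.02, -0.685, 0.035]
ft_force: [-0.8, -0.2, -0.7]
grip_width: 0.0595
8.87 [ 0.5943 -0.0471  0.0528] [-0.8 -0.2 -0.7] 0.0595 yaw 0.0762 tilt [ 0.061 -0.019]
shift cm [ 0.26 -0.09  0.34]
```

View pics/w3.png

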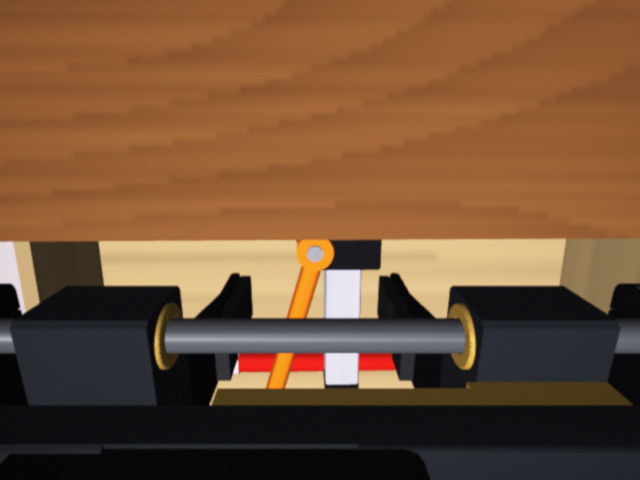

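The fingers straddle both leg (342,320) and lever (295,320), behind the crossbar at y≈362, and all is clear. I'll shift slightly to -y, lower a little and start drawing the leg out.

```bash
python3 -m inch '[[[0.3,0.4,0,0,0.68],[0.2,0.1,0.5,0,0.68],[0,0,0.8,0,0.68],[0,0,0.8,0,0.68],[0,0,0.8,0,0.68],[0,0,0,0,0.68]]]'; python3 -c "
from h import *
st()"
```

```text
time: 9.42
position: [0.5676, -0.0553, 0.0473]
tool_rot: [0.731, 0.019, -0.681, 0.034]
ft_force: [2.6, 0.9, -1.8]
grip_width: 0.0591
9.42 [ 0.5676 -0.0553  0.0473] [ 2.6  0.9 -1.8] 0.0591 yaw 0.0744 tilt [ 0.071 -0.02 ]
```

```bash
python3 -m inch '[[[-0.1,-0.4,0.1,0,0.68],[0,-0.2,0.4,0,0.68],[0,0,0.6,0,0.68],[0,0,0.5,0,0.68],[0,0,0.1,0,0.68]]]'
python3 - <<'E'
from m import *
o,M=st(); C=np.array([.567,-.0606,.049]);x=np.array([np.cos(.076),np.sin(.076),0]);y=np.array([-x[1],x[0],0]);d=o['position']-C;print(d@x,d@y)
im,ci=snap('wrist','w4'); snap('scene','s4')
E
```

```text
time: 9.83
position: [0.5534, -0.0524, 0.0493]
tool_rot: [0.735, 0.017, -0.677, 0.036]
ft_force: [2.9, -0.4, -0.4]
grip_width: 0.0589
9.83 [ 0.5534 -0.0524  0.0493] [ 2.9 -0.4 -0.4] 0.0589 yaw 0.0746 tilt [ 0.083 -0.024]
-0.012937449240119416 0.009198211590365251
```

View pics/w4.png

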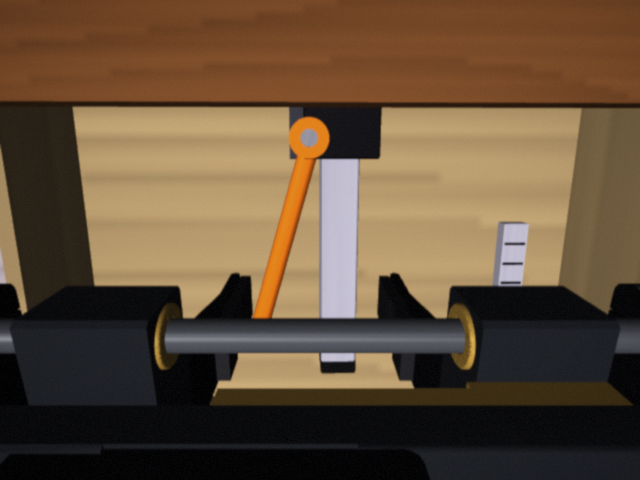

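The leg is coming out, the lever is still clear of the +y finger, and the marker is hidden behind the gripper. I'll work out the extension against the pivot numerically, using the white/black edge of the leg's end cap at full-in and now.

```bash
cat > e.py <<'E'
from m import *
def tool(p,q):
    T=np.eye(4);T[:3,:3]=R.from_quat(q).as_matrix();T[:3,3]=p;return T
def camT(ci):
    T=np.eye(4);T[:3,:3]=cv2.Rodrigues(np.array(ci['rvec'],float))[0];T[:3,3]=np.ravel(ci['tvec']);return T
def ci_at(p,q):
    ci=camera_info('wrist');o=robot.get_obs();X=camT(ci)@tool(o['position'],o['tool_rot']);T=X@np.linalg.inv(tool(p,q))
    return dict(camera_matrix=ci['camera_matrix'],rvec=cv2.Rodrigues(T[:3,:3])[0].ravel(),tvec=T[:3,3])
x=np.array([np.cos(.076),np.sin(.076),0]);y=np.array([-x[1],x[0],0])
def prof(f,u,a,b):
    g=cv2.imread(f'pics/{f}.png',0).astype(int); print(f,[(v,int(g[v,u-4:u+5].mean())) for v in range(a,b)])
E
python3 - <<'E'
from e import *
prof('w2',335,186,200);prof('w2',335,250,276);prof('w4',338,150,164);prof('w4',338,350,378)
for f in('w2','w4'):
    im=cv2.imread(f'pics/{f}.png'); b=blobs(im[:,:,::-1])['ora'][1]; print(f,b[:,1].min(),b[b[:,1]<b[:,1].min()+12,0].mean())
b=blobs(cv2.imread('pics/s4.png')[:,:,::-1]);print({k:v[0] for k,v in b.items()})
E
```

```text
w2 [(186, 27), (187, 26), (188, 26), (189, 24), (190, 24), (191, 26), (192, 47), (193, 115), (194, 186), (195, 214), (196, 219), (197, 219), (198, 219), (199, 219)]
w2 [(250, 221), (251, 221), (252, 220), (253, 221), (254, 221), (255, 221), (256, 221), (257, 221), (258, 221), (259, 221), (260, 221), (261, 221), (262, 216), (263, 184), (264, 117), (265, 47), (266, 23), (267, 21), (268, 22), (269, 29), (270, 75), (271, 144), (272, 174), (273, 178), (274, 178), (275, 180)]
w4 [(150, 21), (151, 21), (152, 21), (153, 20), (154, 21), (155, 21), (156, 17), (157, 20), (158, 70), (159, 149), (160, 185), (161, 191), (162, 191), (163, 192)]
w4 [(350, 74), (351, 71), (352, 95), (353, 156), (354, 187), (355, 193), (356, 193), (357, 193), (358, 193), (359, 192), (360, 179), (361, 123), (362, 51), (363, 19), (364, 17), (365, 15), (366, 15), (367, 16), (368, 17), (369, 17), (370, 16), (371, 19), (372, 56), (373, 118), (374, 149), (375, 156), (376, 159), (377, 160)]
w2 173 320.1190476190476
w4 117 309.03225806451616
{'red': array([140,  60,  15,  11, 113], dtype=int32), 'yel': array([458, 153,   1,   1,   1], dtype=int32)}
```

Run:
```python
from e import *
c2=ci_at([.5782,-.0418,.1766],[.728,.021,-.684,.035]); c4=camera_info('wrist')
f=lambda c,p,z:onz(c,p,z)
l2=f(c2,(335,264),.066);l4=f(c4,(338,361.2),.066);print('legend',l2,l4,'ext',(l2-l4)@x)
for z in(.066,.07):
    p2=f(c2,(320,183),z);p4=f(c4,(309,137),z);print('pivot',z,p2,p4,'leg-pivot',(p2-l2)@x,(p4-l4)@x)
m=f(c2,(411,294),.036);print('marker-legend0',(m-l2)@x, 'marker rel pivot',(m-p2)@x)
A=f(c2,(268.5,257),.049);B=f(c2,(399.5,256),.049);C=(A+B)/2;print('bar vs pivot',(C-p2)@x,'bar vs legend',(C-l2)@x,'cam',camera_info('wrist')['tvec'],'lever', )
o=robot.get_obs();print('finger front rel pivot now',(o['position']-p4)@x, o['position'])
```

```text
legend [ 0.56496489 -0.06054423  0.066     ] [ 0.53717347 -0.06276199  0.066     ] ext 0.02787958955727606
pivot 0.066 [ 0.62314594 -0.04470756  0.066     ] [ 0.62433941 -0.04472551  0.066     ] leg-pivot 0.059215524553010004 0.0882837830655162
pivot 0.07 [ 0.62346475 -0.04453287  0.07      ] [ 0.6241189  -0.04467529  0.07      ] leg-pivot 0.05954667984567744 0.0880677186709145
marker-legend0 -0.035651575447087656 marker rel pivot -0.0951982552927651
bar vs pivot -0.05864695547866397 bar vs legend 0.0008997243670134742 cam [-0.09487256  0.55936087  0.3201591 ] lever
finger front rel pivot now -0.07091311759637148 [ 0.55359125 -0.0524335   0.04925913]
```

Extension is about 28.5 mm and the marker is at about 36.2 mm. I'll shift a little to +y for lever clearance and pull about 8 mm more.

```bash
python3 -m inch '[[[0,-0.3,0,0,0.68],[0,-0.1,0.3,0,0.68],[0,0,0.4,0,0.68],[0,0,0.2,0,0.68],[0,0,0,0,0.68]]]'
cat >> e.py <<'E'
def chk(name,u):
    im,ci=snap('wrist',name); g=cv2.cvtColor(im,cv2.COLOR_RGB2GRAY).astype(float)
    p=g[:,u-4:u+5].mean(1); v=[k for k in range(354,372) if p[k]>105>=p[k+1]]
    b=blobs(im)['ora'][1]; top=b[b[:,1]<b[:,1].min()+40]; r=top[:,1].min(); ring=top[top[:,1]<r+22]
    print('edge',v,'ring top',r,'u',ring[:,0].mean(),'lever low',b[:,1].max(),b[b[:,1]>b[:,1].max()-3,0].mean())
    if v:
        k=v[0]+(p[v[0]]-105)/(p[v[0]]-p[v[0]+1]); l=onz(ci,(u,k),.066); pv=onz(ci,(ring[:,0].mean(),r+20),.068)
        print('legend',l,'ext world',((np.array([.56496,-.06054,.066])-l)@x).round(4),'ext pivot',((pv-l)@x-.0594).round(4))
E
python3 -c "
from e import *
chk('w5',338); o,M=st(); d=o['position']-np.array([.567,-.0606,.049]);print(d@x,d@y)
s,c=snap('scene','s5')"
```

```text
time: 10.35
position: [0.5461, -0.0501, 0.0493]
tool_rot: [0.737, 0.016, -0.675, 0.037]
ft_force: [2.9, -2.1, 1.1]
grip_width: 0.0589
edge [361] ring top 95 u 317.7122448979592 lever low 317 264.19565217391306
legend [ 0.52964226 -0.0603416   0.066     ] ext world 0.0352 ext pivot 0.0363
10.4 [ 0.5461 -0.05    0.0492] [ 1.9 -2.3  1.4] 0.0591 yaw 0.0745 tilt [ 0.088 -0.026]
-0.01999790377485814 0.012114768017906431
```

Run:
```python
from e import *
out=[]
im2,_=snap('side','d5')
for n,f in(('scene','s5'),('side','d5')):
    ci=camera_info(n); im=cv2.imread(f'pics/{f}.png'); u=proj(ci,[(.55,-.08,.05)])[0].astype(int); print(n,u)
    out.append(cv2.resize(im[u[1]-40:u[1]+40,u[0]-50:u[0]+50],None,fx=4,fy=4,interpolation=2))
out.append(out[0]); cv2.imwrite('pics/v5.png',np.hstack(out[:2]))
```

```text
scene [293 246]
side [326 261]
```

View pics/v5.png

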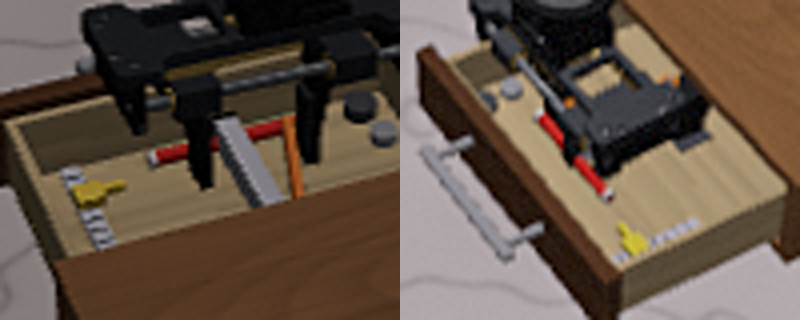

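Both views show the crossbar and marker. In the scene half the bar's -y end is at (153,157) and the marker tip at (125,184). In the side half the bar ends are at (540,118) and (609,195) and the marker tip is near (620,225).

Run:
```python
from e import *
a=camera_info('scene');b=camera_info('side')
for ci,e,m in((a,(281.25,245.25),(274.25,252)),(b,(328.2,269.7),(331,277))):
    E=onz(ci,e,.049);M=onz(ci,m,.036);print(E,M,'bar-marker along x',((E-M)@x).round(4),((E-M)@y).round(4))
E=onz(b,(311,250.4),.049);print(E)
# precise yellow mask extremes
for n,f in(('scene','s5'),('side','d5')):
    im=cv2.imread(f'pics/{f}.png');h=cv2.cvtColor(im,cv2.COLOR_BGR2HSV)
    u=proj(camera_info(n),[(.55,-.08,.05)])[0].astype(int);w=np.zeros(h.shape[:2],bool);w[u[1]-40:u[1]+40,u[0]-50:u[0]+50]=1
    Y=(cv2.inRange(h,(22,130,70),(34,255,255))>0)&w; Rr=((cv2.inRange(h,(0,170,60),(5,255,255))>0)|(cv2.inRange(h,(175,170,60),(180,255,255))>0))&w
    for k,mm in(('yel',Y),('red',Rr)):
        ys,xs=np.nonzero(mm); print(n,k,sorted(zip(xs.tolist(),ys.tolist()))[::max(1,len(xs)//14)])
```

```text
[ 0.53449784 -0.10688691  0.049     ] [ 0.53897598 -0.12580264  0.036     ] bar-marker along x -0.003 0.0192
[ 0.53928492 -0.11005385  0.049     ] [ 0.53876392 -0.12943011  0.036     ] bar-marker along x 0.002 0.0193
[ 0.52985617 -0.01629798  0.049     ]
scene yel [(261, 253), (262, 253), (262, 256), (263, 254), (264, 252), (264, 255), (265, 252), (265, 255), (266, 253), (266, 256), (267, 253), (268, 252), (269, 252), (270, 251), (271, 252), (273, 251), (284, 228)]
scene red [(282, 244), (284, 243), (285, 243), (286, 243), (287, 243), (288, 242), (289, 242), (296, 240), (297, 242), (306, 238), (307, 237), (307, 240), (308, 239), (309, 239), (310, 239), (311, 238), (312, 237), (313, 239)]
side yel [(330, 277), (331, 277), (331, 279), (331, 281), (332, 278), (332, 280), (332, 282), (333, 280), (333, 282), (334, 280), (334, 282), (334, 284), (335, 280), (335, 282), (336, 280), (336, 282), (337, 282)]
side red [(311, 250), (312, 250), (313, 250), (313, 254), (314, 254), (315, 254), (316, 255), (319, 261), (321, 261), (322, 262), (323, 263), (324, 263), (324, 267), (325, 268), (326, 268)]
```

Scene gives -3 mm, side +2 mm and wrist about -0.3 mm, so the bar averages level with the marker. I'll pause there with the lever open.

```bash
python3 -m inch '[[[0,0,0,0,0.68],[0,0,0,0,0.68],[0,0,0,0,0.68],[0,0,0,0,0.68],[0,0,0,0,0.68],[0,0,0,0,0.68],[0,0,0,0,0.68],[0,0,0,0,0.68]]]'; python3 -c "
from e import *
chk('w6',338)"
```

```text
time: 11.17
position: [0.5463, -0.0501, 0.0492]
tool_rot: [0.736, 0.016, -0.675, 0.037]
ft_force: [3.0, -0.9, 2.1]
grip_width: 0.0591
edge [361] ring top 96 u 317.6653306613226 lever low 317 264.02127659574467
legend [ 0.52982653 -0.06033578  0.066     ] ext world 0.035 ext pivot 0.0359
```

```bash
python3 -m inch '[[[0,0,0.05,0,0.68],[0,0,0,0,0.68],[0,0,0,0,0.68],[0,0,0,0,0.68],[0,0,0,0,0.68],[0,0,0,0,0.68],[0,0,0,0,0.68],[0,0,0,0,0.68]]]' 20; python3 -m inch '[[[0,0.2,0,0,0.6],[0,0.2,0,0,0.52],[0,0.2,0,0,0.45],[0,0.2,0,0,0.4],[0,0,0,0,0.35]]]'; python3 -c "
from e import *
chk('w7',338); o,M=st(); d=o['position']-np.array([.567,-.0606,.049]);print(d@x,d@y)"
```

```text
time: 11.88
position: [0.546, -0.0501, 0.0492]
tool_rot: [0.737, 0.016, -0.675, 0.037]
ft_force: [3.6, -1.3, 1.5]
grip_width: 0.0595
time: 12.3
position: [0.5429, -0.0551, 0.0483]
tool_rot: [0.734, 0.018, -0.678, 0.035]
ft_force: [2.9, 3.0, 1.7]
grip_width: 0.0355
edge [362] ring top 83 u 301.84 lever low 317 278.3404255319149
legend [ 0.52641524 -0.06539567  0.066     ] ext world 0.0388 ext pivot 0.0402
12.35 [ 0.5428 -0.055   0.0483] [1.2 2.4 2.2] 0.0339 yaw 0.0739 tilt [ 0.08 -0.02]
-0.02366400555614854 0.007436656619174099
```

```bash
python3 -m inch '[[[0,0,-0.3,0,0.38],[0,0.05,-0.1,0,0.36],[0,0,0,0,0.36]]]'; python3 -c "
from e import *
chk('w8',330); o,M=st(); d=o['position']-np.array([.567,-.0606,.049]);print(d@x,d@y)"
```

```text
time: 12.6
position: [0.5451, -0.0546, 0.048]
tool_rot: [0.732, 0.019, -0.68, 0.034]
ft_force: [2.3, 4.3, 2.0]
grip_width: 0.0323
edge [363] ring top 90 u 302.49583333333334 lever low 317 283.5208333333333
legend [ 0.52832081 -0.06173207  0.066     ] ext world 0.0366 ext pivot 0.0379
12.65 [ 0.5451 -0.0546  0.048 ] [2. 3. 2.] 0.0316 yaw 0.0744 tilt [ 0.075 -0.019]
-0.02139497956599722 0.007647017072403046
```

```bash
python3 -m inch '[[[0,0,-0.2,0,0.33],[0,0.1,-0.05,0,0.3],[0,0.1,0,0,0.27],[0,0,0,0,0.25]]]'; python3 -c "
from e import *
chk('w9',330); o,M=st(); d=o['position']-np.array([.567,-.0606,.049]);print(d@x,d@y)"
```

```text
time: 12.98
position: [0.5469, -0.0572, 0.0479]
tool_rot: [0.732, 0.019, -0.681, 0.035]
ft_force: [-0.3, -2.2, 0.3]
grip_width: 0.0236
edge [363] ring top 96 u 294.1743486973948 lever low 317 292.84
legend [ 0.53008449 -0.06431156  0.066     ] ext world 0.0351 ext pivot 0.036
13.03 [ 0.5471 -0.0575  0.0479] [ 1.  -3.9 -1.7] 0.0233 yaw 0.0761 tilt [ 0.073 -0.021]
-0.01964500179584516 0.0046346077585069055
```

```bash
python3 -m inch '[[[0,0,0.05,0,0.1],[0,0,0,0,0],[0,0,0,0,0],[0,0,0,0,0],[0,0,0,0,0]]]' 30; python3 -c "
from e import *
chk('w10',330); o,M=st(); d=o['position']-np.array([.567,-.0606,.049]);print(d@x,d@y)
im,ci=snap('scene','s10');im2,c2=snap('side','d10');w=cv2.imread('pics/w10.png')
o=[]
for n,i in(('scene',im),('side',im2)):
    u=proj(camera_info(n),[(.55,-.08,.05)])[0].astype(int);o.append(cv2.resize(i[u[1]-40:u[1]+40,u[0]-50:u[0]+50,::-1],None,fx=4,fy=4,interpolation=2))
cv2.imwrite('pics/v10.png',np.vstack([np.hstack(o),w[60:400,:][:,:,:].repeat(1,0)[:280].copy() if 0 else cv2.resize(w[80:304],(800,280))]))
"
```

```text
time: 13.45
position: [0.5472, -0.059, 0.0479]
tool_rot: [0.732, 0.019, -0.68, 0.036]
ft_force: [0.7, -1.0, -0.1]
grip_width: 0.0196
edge [363] ring top 96 u 288.6894409937888 lever low 317 296.3404255319149
legend [ 0.53033199 -0.06607328  0.066     ] ext world 0.0349 ext pivot 0.036
13.5 [ 0.5472 -0.059   0.048 ] [ 0.3 -1.4  1.3] 0.0198 yaw 0.0763 tilt [ 0.074 -0.022]
-0.019667648797041668 0.0031328764424638595
```

View pics/v10.png

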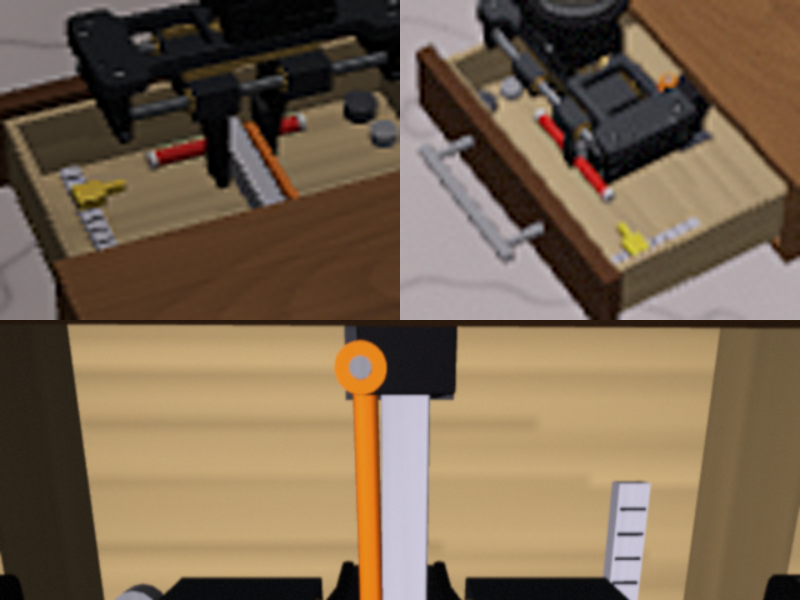

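The lever lies parallel along the leg, the grip is steady at 19.7 mm, and the leg is where it was during the pause. The bar end and marker sit at the same pixels as before. Handing in.

```bash
python3 -m inch '[[[0,0,0,0,0],[0,0,0,0,0],[0,0,0,0,0],[0,0,0,0,0]]]'; python3 -c "
from e import *
chk('w11',330); st(); print(robot.hand_in())"
```

```text
time: 13.93
position: [0.5472, -0.059, 0.048]
tool_rot: [0.732, 0.019, -0.68, 0.036]
ft_force: [0.1, -0.5, 0.9]
grip_width: 0.0195
edge [363] ring top 97 u 288.8048780487805 lever low 317 296.3404255319149
legend [ 0.5303416  -0.06607521  0.066     ] ext world 0.0349 ext pivot 0.0357
13.98 [ 0.5472 -0.059   0.048 ] [ 1.1 -1.2  1.1] 0.0196 yaw 0.0766 tilt [ 0.074 -0.022]
the job is handed in; nothing more can be done
None
```

The job is handed in at 14.0 s. The drawer is at its stop, the leg is level with the marker to within about 1 mm, and the lever is shut along the leg. The gripper is still holding both, with the grip set to 30 N.

**Sequence:** I hooked the handle and pulled the drawer out, and spread the fingers either side of the leg and the open lever. I drew the leg out by its crossbar and paused about 1.5 s with the lever open before squeezing.

**Checks that disagreed or slipped:**
- **Drawer travel:** the cameras measured about 144 mm against the nominal 148 mm. I pulled it a second time and it stopped firmly at the same place with about 12 N, so I took it as fully out.
- **Leg length:** the leg's extension read 34.9 to 35.7 mm at the end, against a marker at about 35.3 to 36.6 mm. During the pause, the scene camera put the crossbar 3 mm past the marker and the side camera put it 2 mm short, which averages out close to level.
- **Leg slip while squeezing:** the leg ran about 3 to 4 mm too far out while the lever was partly closed. I let it back to its paused length before fully shutting the lever.
- **Grip width:** it read 19.6 mm instead of the nominal 22 mm. The lever looked parallel to the leg in the last picture, so I took it as shut.
- **Tool tilt:** the tool ended tilted by about 4 degrees.

The only forces I read above about 5 N were 10 to 20 N while pulling the drawer against its stop. I saw no contact with the marker or the other things on the table.

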